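# Stop the parts shaker, reset it and lift out its tray level

### The arm

A 6-joint arm with a two-finger parallel gripper is mounted at the origin on the work surface. World frame = base frame: x ahead of the robot, y to its left, z up, the work surface at z = 0. Lengths are in m, angles in rad, forces in N, time in s.
With the tool pointing down it reaches from about 0.375 to 0.75 m from the base axis. Payload 9 kg.
Tool frame: the origin (TCP) lies midway between the tips of the shut fingers; the grasp point (between the pads) lies env.tcp_to_grasp behind it (env.tcp_to_grasp is the distance from the TCP to the grasp point, in m); z points along the fingers, y is the line along which they close (so a half turn about z gives the same grasp; the last joint's range is limited). The gripper opens to 85 mm and grips with 20 to 120 N. Pads are 22 mm wide; open, the fingers measure 114 mm over their backs; the gripper's body (76 mm by 85 mm) begins 54 mm behind the grasp point. The pads swing forward as they close: fully open they stand 13 mm farther back than shut.
Start: joints at [-1.465, 0.104, 0.097, 1.564, 0, 1.353], TCP at [0.191, -0.569, 0.231] pointing down, gripper open.
Joint ranges: [-2.99, 2.99], [-0.84, 1.86], [-1.1, 1.16], [-1.84, 2.11], [-1.51, 1.56], [-3.14, 3.14]. Speed limits (rad/s): [2.22, 2.22, 2.57, 3.14, 3.14, 3.14].

### API

Orientations are given as a unit quaternion [x, y, z, w].
In Python, from plant import env gives the robot as it stands.
- The arm moves only by the tool servo_tool, never from a script. Its argument "steps" is a list of rows, each a list of 3 entries, a list of its own where there are three numbers: the shift along the tool's x, y, z in m, then the turn, a rotation vector about the tool's x, y, z in degrees, then the closure, from 0 (fully open) to 1 (shut). In form: [[[dx, dy, dz], [wx, wy, wz], grip], ...]. A call has 1 to 10 rows; each row shifts and turns the commanded pose from where the row before left it, along the tool's axes as they then stand; what a row does not reach is not made up. A row lasts 1/8 s, in which the tool goes at most 62.5 mm and 10.7 degrees, less where a joint would pass 70% of its speed; a pose out of reach is approached as far as the arm can. A call is refused whole if a number of a shift passes 0.0625 or a number of a turn 10.7, either way. A call with a gripper value outside its range is refused whole. The fingers move at their own pace and stop on an object; "squeeze" is the grip in N (left out, the last holds). Time passes only in rows, so rows that do not move let the fingers close. It gives the time, the measured TCP pose, the force, the opening and the grip force at its end, in the units of the state.
- env.state(): the state, without advancing time (a new reading comes with each control period).
- env.get_image(name): name is "scene" or "side" or "wrist"; returns a dict with "pixels" (400x640x3 uint8, blue, green, red), "depth" (400x640 float32, m along the optical axis (not along the pixel's ray), 0 where there is no reading), "K" (3x3 intrinsics, pixels), "extrinsics" (4x4, takes a point from camera to world coordinates). Camera axes: x right, y up, looking along -z (the intrinsics and any distortion apply to the point x, -y, -z); pixel columns grow to the right and rows downward; lengths in m; the calibration is good to about 2 mm. A picture is of the moment at which its call begins.
- env.job_done(): hands the job in; it is judged then, once.
The state is a dict: "time": time; "joints": joint angles; "dq": joint speeds; "joint_torque": joint torques, N m; "eef_pos": TCP position; "tcp_rot": TCP orientation; "ft_force": force on the tool from outside, world axes, zero at the start; "wrist_torque": the same for the moment, N m; "width": opening from 0.0 (shut) to 1.0 (fully open); "gripper_force": force on a finger pad.
Only numpy, scipy, OpenCV 4.12 (cv2) and the standard library are available. Lean on these libraries where they do the work, as an engineer would, in place of code of your own. Each camera call takes 0.05 s, during which the arm holds its last target. There are 200 camera calls.

### The job

The parts shaker has finished its run: press the red mushroom stop on its control box fully down and let it spring up, then twist its head clockwise to the end of its turn to reset it, leaving it there. After that, lift the tray of steel collars off the shaker by its carrying bar, about 10 cm straight up from the platform, keeping it level with all the collars inside, and finish while still holding it there, steady and level; leave the jar, the wood offcut and the screwdriver alone.

Things in the scene. Friction and masses are not known exactly. Their poses are not given: they have to be found in the camera images.
- shaker: fixed parts shaker: grey base 240 (x) x 180 (y) x 36 mm with an aluminium platform 220 x 164 mm on rubber feet, platform top 60 mm above its origin; low steel cleats (8 mm high) at the platform's corners surround the tray with about 6 mm of play each side, so the tray lifts straight up. Origin: centre of the underside, on the bench. It stands left or right, turned up to 0.4 rad; z up.
- stop_box: fixed grey control box 100 x 100 x 55 mm high with the mushroom stop in the centre of its top. Origin: centre of the underside, on the bench; z up.
- stop_top (a point): centre of the top of the red mushroom head of the stop, 95 mm above the bench when up. The head is round, 40 mm in diameter and 25 mm high (95 down to 70 mm above the bench), edges slightly rounded; below it a thin neck down to the box top at 55 mm. The point sinks and turns with the head; its z points up.
- stop_plunger (a joint): how far the mushroom is pressed straight down, m: 0 up, 0.006 fully down. Spring: about 2 N to start, 8 N at the bottom; it comes back up when let go.
- stop_head (a joint): turn of the mushroom head about its vertical axis, rad, positive clockwise seen from above: starts at 0 to 0.15, hard stop at 1.0 = reset. Light friction (0.04 N m), no spring: it stays where it is left.
- tray: open plywood tray 170 (x) x 120 (y) mm, walls 35 mm high, walls and floor 6 mm thick, two partitions making three compartments along x. End posts at both x ends, 96 mm high, carry a fixed wooden bar along the tray's x axis. Tray mass about 0.3 kg (0.24 to 0.39), plus the collars. Origin: centre of the underside; z up. It starts flat on the shaker's platform, its axes along the shaker's (origin 60 mm above the bench).
- tray_grip (a point): middle of the carrying bar, 88 mm above the tray's underside: bar 14 mm wide (tray y) x 16 mm high, 154 mm long (tray x), clear space of 45 mm or more beneath it. Axes as the tray's.
- collar1: loose steel shaft collar, 32 mm outside diameter, 16 mm bore, 14 mm high, 0.035 to 0.07 kg, lying flat in the tray's -x end compartment. Origin: centre of the underside.
- collar2: loose steel shaft collar, 32 mm outside diameter, 16 mm bore, 14 mm high, 0.035 to 0.07 kg, lying flat in the tray's middle compartment. Origin: centre of the underside.
- collar3: loose steel shaft collar, 32 mm outside diameter, 16 mm bore, 14 mm high, 0.035 to 0.07 kg, lying flat in the tray's +x end compartment. Origin: centre of the underside.
- glue_jar: bystander: closed jar, 60 mm diameter, 75 mm high, standing on the bench beyond the work. Origin: centre of the underside.
- offcut: bystander: light wood block 70 x 50 x 45 mm on the bench beyond the work. Origin: centre of the underside.
- screwdriver: bystander: screwdriver lying crosswise on the bench beyond the work, along its own x axis. Origin: on the underside.
Things that resemble listed ones, but are neither listed nor needed, are in the scene too. What is shaped like the collar3 but turquoise is not meant. Leave any black look-alike of the collar2 alone.

How it is judged:
By the outcome, as a careful person would: the job done as asked, in the order asked, and still so for the second after the job is handed in, while the arm keeps its last pose, push and grip.
It also fails if it takes over 64 s, if anything falls off the work surface, if the arm or the gripper's body presses on something with over 40 N, if the wrist force passes 120 N, or if a joint passes its speed limit or range.

## Working session

There is one attempt and no reset: what is moved stays moved. The work goes in short steps, Python scripts to look and compute and a tool call to move; the robot and the scene stay as the last step left them, time stands still between calls to the robot, and variables do not carry over. Pictures are saved under pics/ and viewed, at most 10 in all, crops included, and the job is handed in when it is done.

Besides the shell and the picture viewer there is one more tool, called after ">>>" by a JSON object that holds its "fn" and its "kwargs", one argument or row to a line. servo_tool: Moves the arm, as the interface text tells. Its arguments: {"type":"object","properties":{"steps":{"type":"array"},"squeeze":{"type":"number"}},"required":["steps"]}

```bash
mkdir -p pics
cat > h.py <<'E'
import numpy as np,cv2
from plant import env
def grab(n,tag):
    d=env.get_image(n); cv2.imwrite(f'pics/{tag}.png',d['pixels']); np.savez(f'pics/{tag}.npz',**{k:np.asarray(v) for k,v in d.items()}); return d
def world(d,u,v,z=None):
    K=d['K'];E=d['extrinsics']
    r=np.array([(u-K[0,2])/K[0,0],-(v-K[1,2])/K[1,1],-1.])
    if z is None:
        p=E@np.append(r*d['depth'][int(v),int(u)],1); return p[:3]
    w=E[:3,:3]@r; o=E[:3,3]; return o+w*(z-o[2])/w[2]
E
python3 - <<'E'
from h import *
grab('scene','s1');grab('side','d1')
s=env.state();print(s,env.tcp_to_grasp)
E
```

```text
{'time': 0.1, 'joints': array([-1.46468564e+00,  1.04649227e-01,  9.65258811e-02,  1.56390542e+00,
       -4.88213350e-06,  1.35310899e+00]), 'dq': array([ 0.00070628, -0.0008737 ,  0.00223476, -0.00038031, -0.00027252,
        0.0011275 ]), 'joint_torque': array([ 7.15027330e-03, -5.58199990e+01,  5.04725540e+01,  1.26695243e-02,
       -3.05374178e-04,  1.08669835e-05]), 'eef_pos': array([ 0.19088289, -0.5684997 ,  0.2305828 ]), 'tcp_rot': array([ 9.86922769e-01,  1.61192646e-01,  3.19226882e-05, -6.15395701e-04]), 'ft_force': array([0.18490206, 0.4361144 , 1.24301219]), 'wrist_torque': array([ 0.00134642,  0.0771746 , -0.01361523]), 'gripper_force': 0.0, 'width': 1.00248445189344} 0.0187
```

View pics/s1.png

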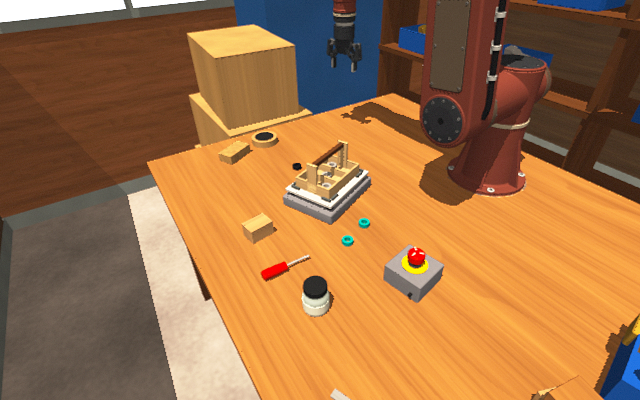

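View pics/d1.png

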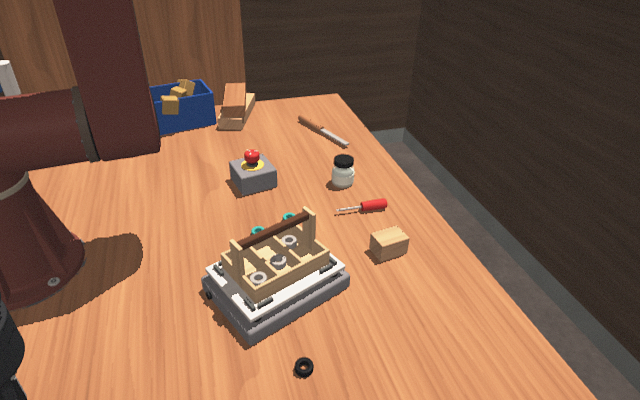

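Scene view: the stop head is at about (416,257) and the bar runs from (310,165) to (343,147). Side view: head at (252,156), bar from (238,244) to (310,214). The black and turquoise rings lie on the bench.

Run:
```python
from h import *
for t,hd,bar in(('s1',(405,245,430,268),[(317,163),(330,155),(337,149)]),('d1',(242,146,263,168),[(246,241),(275,229),(302,218)])):
    d=np.load(f'pics/{t}.npz');p=d['pixels'].astype(int)
    u0,v0,u1,v1=hd
    P=np.array([world(d,u,v) for v in range(v0,v1) for u in range(u0,u1) if p[v,u,2]>110 and p[v,u,1]<70])
    print(t,len(P),P.min(0),P.max(0),np.median(P,0))
    top=P[P[:,2]>.092]; print('top',len(top),top.mean(0), (top.max(0)+top.min(0))/2)
    for b in bar: print(b,world(d,*b),world(d,*b,z=.156))
    im=p.astype(np.uint8)
    c=im[140:225,280:380] if t=='s1' else im[200:345,195:355]
    cv2.imwrite(f'pics/c_{t}.png',cv2.resize(c,None,fx=(7 if t=='s1' else 4),fy=(7 if t=='s1' else 4),interpolation=cv2.INTER_CUBIC))
```

```text
s1 209 [0.50417099 0.18554028 0.0549757 ] [0.55099507 0.22127907 0.09607422] [0.53703627 0.20855686 0.09098419]
top 85 [0.53264123 0.20253442 0.09342096] [0.53069686 0.20222182 0.09404903]
(317, 163) [ 0.56321311 -0.16716802  0.15337333] [ 0.56541917 -0.1634836   0.156     ]
(330, 155) [ 0.50032398 -0.19612095  0.14464265] [ 0.51101651 -0.1798431   0.156     ]
(337, 149) [ 0.46694673 -0.20840326  0.1485228 ] [ 0.47449618 -0.1974409   0.156     ]
d1 93 [ 0.38558134 -0.86269377  0.06998389] [0.546781   0.19753328 0.68461045] [0.52672122 0.18366531 0.08359421]
top 5 [ 0.48959101 -0.01952642  0.21087755] [ 0.45277363 -0.33258024  0.38835666]
(246, 241) [ 0.45194387 -0.22624599  0.15429043] [ 0.45172994 -0.22829768  0.156     ]
(275, 229) [ 0.50845098 -0.20545625  0.15343148] [ 0.50785685 -0.20863432  0.156     ]
(302, 218) [ 0.5653001  -0.18331431  0.15109772] [ 0.56364872 -0.18955691  0.156     ]
```

View pics/c_d1.png

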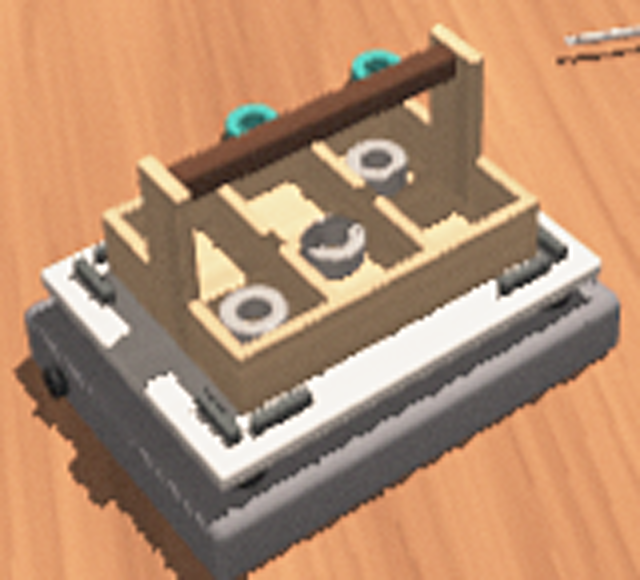

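>>> {"fn": "servo_tool", "kwargs": {
  "steps": [
    [[0.0585, -0.005, 0], [0, 0, -5.76], 0],
    [[0.0585, -0.005, 0], [0, 0, -5.76], 0],
    [[0.0585, -0.005, 0], [0, 0, -5.76], 0],
    [[0.0585, -0.005, 0], [0, 0, -5.76], 0],
    [[0.0585, -0.005, 0], [0, 0, -5.76], 0],
    [[0.0585, -0.005, 0], [0, 0, -5.76], 0],
    [[0.0585, -0.005, 0], [0, 0, -5.76], 0],
    [[0.0585, -0.005, 0], [0, 0, -5.76], 0]
  ]
}}

```text
time: 1.1
eef_pos: [0.5229, -0.2517, 0.2308]
tcp_rot: [0.844, 0.536, -0.0, -0.0]
ft_force: [0.1, -0.7, 0.6]
width: 0.999
gripper_force: 0.0
```

Run:
```python
from h import *
grab('wrist','w1')
```

>>> {"fn": "servo_tool", "kwargs": {
  "steps": [
    [[0.0585, -0.005, 0], [0, 0, -5.76], 1],
    [[0.0585, -0.005, 0], [0, 0, -5.76], 1],
    [[0.0585, -0.005, 0], [0, 0, -5.76], 1],
    [[0.0585, -0.005, 0], [0, 0, -5.76], 1],
    [[0.0585, -0.005, 0], [0, 0, -5.76], 1],
    [[0.0585, -0.005, 0], [0, 0, -5.76], 1],
    [[0.0585, -0.005, 0], [0, 0, -5.76], 1]
  ]
}}

```text
time: 2.02
eef_pos: [0.544, 0.1504, 0.2308]
tcp_rot: [0.608, 0.794, -0.0, -0.0]
ft_force: [0.5, 0.7, 0.4]
width: -0.005
gripper_force: 0.0
```

Run:
```python
from h import *
grab('wrist','w2')
s=env.state();print(s['joints'],s['tcp_rot'],s['ft_force'])
```

```text
[ 0.04759157 -0.00528985 -0.01578174  1.56168075  0.00276426  1.34487266] [ 6.04103645e-01  7.96904262e-01  6.19123012e-04 -1.41440193e-03] [-0.64093998  6.0813513  -0.6412664 ]
```

View pics/w1.png

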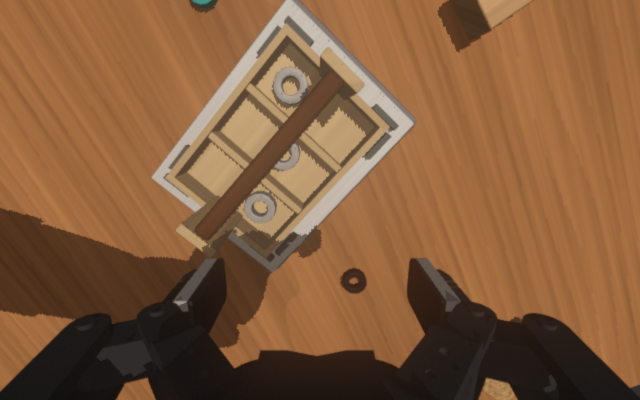

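View pics/w2.png

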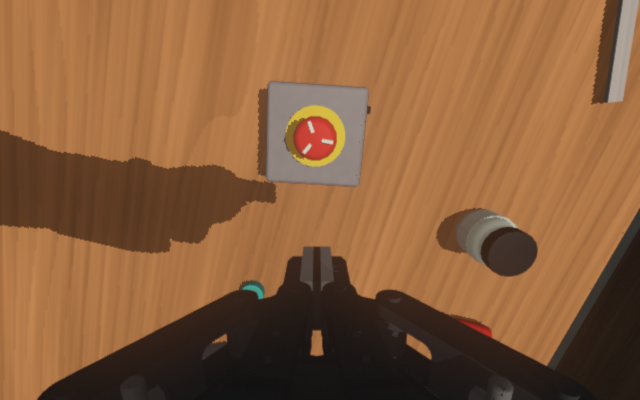

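w1: the bar runs from (203,234) to (336,76), with three collars inside. w2: the red head is centred at (316,138).

Run:
```python
from h import *
d=np.load('pics/w2.npz');p=d['pixels'].astype(int)
m=((p[...,2]>120)&(p[...,1]<80)).astype(np.uint8);m[:,:250]=0;m[:,380:]=0;m[200:]=0
m=cv2.morphologyEx(m,cv2.MORPH_CLOSE,np.ones((9,9)))
c=max(cv2.findContours(m,0,1)[0],key=cv2.contourArea);(u,v),r=cv2.minEnclosingCircle(c)
print(u,v,r,'head',world(d,u,v,z=.093),world(d,u,v,z=.083),world(d,u,v))
d=np.load('pics/w1.npz');p=d['pixels'].astype(int)
# bar edges read off picture: midpoints of its brown ends
e=[world(d,*q,z=.156) for q in((205,232),(333,78))];print(e,(e[0]+e[1])/2)
q=e[1]-e[0];print('len',np.linalg.norm(q),'ang',np.arctan2(q[1],q[0]),world(d,268,156),world(d,236,195))
s=env.state();x,y,z,w=s['tcp_rot'];psi=2*np.arctan2(y,x)
t=world(d,u,v,z=.093) if 0 else world(np.load('pics/w2.npz'),u,v,z=.093)
D=t[:2]-s['eef_pos'][:2];print('eef',s['eef_pos'],'psi',psi,'shift tool x,y',D@[np.cos(psi),np.sin(psi)],D@[np.sin(psi),-np.cos(psi)])
```

```text
313.9518127441406 137.81927490234375 21.774099349975586 head [0.5283195  0.20303451 0.093     ] [0.52839429 0.2024258  0.083     ] [0.52829672 0.20321993 0.09604605]
[array([ 0.44223663, -0.22533465,  0.156     ]), array([ 0.5740991 , -0.16814011,  0.156     ])] [ 0.50816787 -0.19673738  0.156     ]
len 0.14373214224261108 ang 0.40925342784969765 [ 0.51203    -0.19501648  0.15717987] [ 0.47757902 -0.21015434  0.15605038]
eef [0.5417281  0.15638743 0.23111868] psi 1.844309660858693 shift tool x,y 0.048534985951405325 -0.0003100512899241493
```

>>> {"fn": "servo_tool", "kwargs": {
  "steps": [
    [[0.0485, 0, 0.03], [0, 0, 0], 1],
    [[0, 0, 0.05], [0, 0, 0], 1],
    [[0, 0, 0.04], [0, 0, 0], 1],
    [[0, 0, 0], [0, 0, 0], 1],
    [[0, 0, 0], [0, 0, 0], 1]
  ]
}}

```text
time: 2.7
eef_pos: [0.5328, 0.1954, 0.113]
tcp_rot: [0.609, 0.793, 0.0, 0.001]
ft_force: [-0.6, -0.9, 0.5]
width: 0.0
gripper_force: 0.0
```

>>> {"fn": "servo_tool", "kwargs": {
  "steps": [
    [[0.0085, -0.0024, 0.0], [0, 0, 0], 1],
    [[0, 0, 0.014], [0, 0, 0], 1],
    [[0, 0, 0], [0, 0, 0], 1],
    [[0, 0, 0.004], [0, 0, 0], 1],
    [[0, 0, 0.002], [0, 0, 0], 1],
    [[0, 0, 0.002], [0, 0, 0], 1],
    [[0, 0, 0.0], [0, 0, 0], 1]
  ]
}}

```text
time: 3.58
eef_pos: [0.5278, 0.2031, 0.0897]
tcp_rot: [0.609, 0.793, 0.0, 0.0]
ft_force: [-2.7, 0.2, 7.1]
width: -0.0
gripper_force: 3.2
```

>>> {"fn": "servo_tool", "kwargs": {
  "steps": [
    [[0, 0, 0.001], [0, 0, 0], 1],
    [[0, 0, 0], [0, 0, 0], 1]
  ]
}}

```text
time: 3.82
eef_pos: [0.5277, 0.2031, 0.0889]
tcp_rot: [0.609, 0.793, 0.0, 0.0]
ft_force: [-2.9, 0.2, 7.3]
width: -0.002
gripper_force: 3.5
```

>>> {"fn": "servo_tool", "kwargs": {
  "steps": [
    [[0, 0, 0.001], [0, 0, 0], 1],
    [[0, 0, 0], [0, 0, 0], 1]
  ]
}}

```text
time: 4.08
eef_pos: [0.5279, 0.2031, 0.0886]
tcp_rot: [0.609, 0.793, 0.0, 0.0]
ft_force: [-4.2, -0.6, 11.0]
width: 0.0
gripper_force: 6.0
```

>>> {"fn": "servo_tool", "kwargs": {
  "steps": [
    [[0, 0, 0.001], [0, 0, 0], 1],
    [[0, 0, 0], [0, 0, 0], 1]
  ]
}}

```text
time: 4.32
eef_pos: [0.5281, 0.2031, 0.0885]
tcp_rot: [0.609, 0.793, 0.0, 0.001]
ft_force: [-6.2, -0.9, 17.2]
width: 0.002
gripper_force: 9.2
```

>>> {"fn": "servo_tool", "kwargs": {
  "steps": [
    [[0, 0, -0.04], [0, 0, 0], 1],
    [[0, 0, -0.025], [0, 0, 0], 0],
    [[0, 0, 0], [0, 0, 0], 0],
    [[0, 0, 0], [0, 0, 0], 0],
    [[0, 0, 0], [0, 0, 0], 0],
    [[0, 0, 0], [0, 0, 0], 0],
    [[0, 0, 0], [0, 0, 0], 0]
  ]
}}

```text
time: 5.2
eef_pos: [0.5274, 0.203, 0.1508]
tcp_rot: [0.609, 0.793, -0.0, -0.0]
ft_force: [-0.5, -0.3, -0.2]
width: 0.999
gripper_force: 0.0
```

Run:
```python
from h import *
d=grab('wrist','w3');p=d['pixels'].astype(int)
m=((p[...,2]>120)&(p[...,1]<80)).astype(np.uint8);m[:,:200]=0;m[:,440:]=0
m=cv2.morphologyEx(m,cv2.MORPH_CLOSE,np.ones((9,9)))
c=max(cv2.findContours(m,0,1)[0],key=cv2.contourArea);(u,v),r=cv2.minEnclosingCircle(c)
print(u,v,r,'head',world(d,u,v,z=.093),world(d,u,v), env.state()['eef_pos'])
```

```text
320.0 212.0 23.19492530822754 head [0.52790682 0.21379394 0.093     ] [0.52773732 0.21434692 0.09488085] [0.52748534 0.20304263 0.15099276]
```

View pics/w3.png

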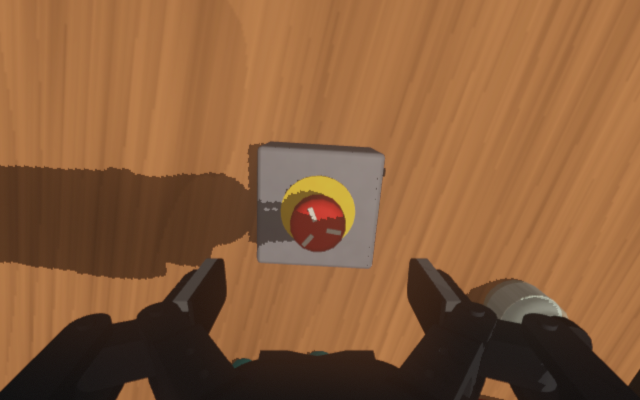

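The head is centred at (318,223), midway between the pads (204 and 412), and it is back up.

>>> {"fn": "servo_tool", "kwargs": {
  "steps": [
    [[0.0015, 0, 0.04], [0, 0, 0], 0],
    [[0, 0, 0.03], [0, 0, 0], 0],
    [[0, 0, 0.016], [0, 0, 0], 0],
    [[0, 0, 0], [0, 0, 0], 0],
    [[0, 0, 0], [0, 0, 0], 1],
    [[0, 0, 0], [0, 0, 0], 1],
    [[0, 0, 0], [0, 0, 0], 1],
    [[0, 0, 0], [0, 0, 0], 1],
    [[0, 0, 0], [0, 0, 0], 1]
  ],
  "squeeze": 30
}}

```text
time: 6.38
eef_pos: [0.5278, 0.2046, 0.0658]
tcp_rot: [0.609, 0.793, 0.0, 0.0]
ft_force: [1.2, -0.2, 2.1]
width: 0.445
gripper_force: 33.4
```

Run:
```python
from h import *
s=env.state();print(s['joints'],s['wrist_torque'],s['gripper_force'],s['width'],s['ft_force'])
```

```text
[ 1.38856041e-01  3.71623608e-02 -2.74287083e-01  1.25810118e+00
 -1.02365550e-04  1.44871154e+00] [ 0.03910532 -0.35055019  0.03692868] 33.44784941706166 0.4449066139665771 [ 1.19391417 -0.19627729  2.12633175]
```

>>> {"fn": "servo_tool", "kwargs": {
  "steps": [
    [[0, 0, 0], [0, 0, 8], 1],
    [[0, 0, 0], [0, 0, 8], 1],
    [[0, 0, 0], [0, 0, 8], 1],
    [[0, 0, 0], [0, 0, 0], 1]
  ]
}}

```text
time: 6.88
eef_pos: [0.5291, 0.2046, 0.0663]
tcp_rot: [0.761, 0.648, 0.002, 0.001]
ft_force: [5.9, 0.4, 2.8]
width: 0.445
gripper_force: 33.4
```

Run:
```python
from h import *
s=env.state();print(s['joints'],s['wrist_torque'],s['gripper_force'],s['width'],s['ft_force'])
grab('wrist','w4')
```

```text
[ 1.38612731e-01  3.71191353e-02 -2.73421128e-01  1.25632911e+00
 -1.99317047e-04  1.86957626e+00] [ 0.10064132 -1.21400024 -0.00237754] 33.42077756224171 0.4453817938202581 [5.94445926 0.4002419  2.79983955]
```

View pics/w4.png

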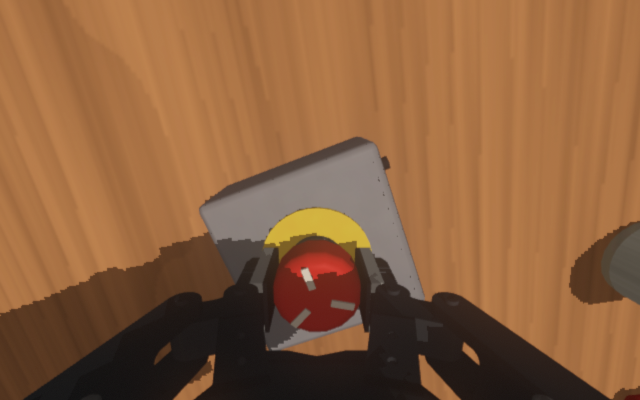

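The head is gripped at (318,285). Its marks sit as before relative to the gripper, so it turned with it.

>>> {"fn": "servo_tool", "kwargs": {
  "steps": [
    [[0, 0, 0], [0, 0, 8], 1],
    [[0, 0, 0], [0, 0, 8], 1],
    [[0, 0, 0], [0, 0, 6], 1],
    [[0, 0, 0], [0, 0, 0], 1]
  ]
}}

```text
time: 7.42
eef_pos: [0.5302, 0.2042, 0.0665]
tcp_rot: [0.871, 0.491, 0.003, 0.002]
ft_force: [10.5, -1.2, 0.4]
width: 0.443
gripper_force: 33.2
```

Run:
```python
from h import *
s=env.state();print(s['joints'],s['wrist_torque'],s['joint_torque'],s['ft_force'])
```

```text
[ 1.38137342e-01  3.71769807e-02 -2.72938446e-01  1.25478586e+00
 -1.08808470e-03  2.25305464e+00] [-0.21897515 -2.27172756 -0.00310094] [  2.80553788 -48.90615821  43.40649605   4.53447685   0.7596454
   0.68144409] [10.50200292 -1.19936865  0.43107089]
```

>>> {"fn": "servo_tool", "kwargs": {
  "steps": [
    [[0, 0, 0], [0, 0, 5], 1],
    [[0, 0, 0], [0, 0, 4], 1],
    [[0, 0, 0], [0, 0, 0], 1]
  ]
}}

```text
time: 7.8
eef_pos: [0.5306, 0.204, 0.0666]
tcp_rot: [0.907, 0.422, 0.003, 0.002]
ft_force: [13.9, -2.1, -1.2]
width: 0.446
gripper_force: 33.1
```

Run:
```python
from h import *
s=env.state();print(s['joints'],s['wrist_torque'],s['joint_torque'],s['ft_force'])
```

```text
[ 1.38055576e-01  3.72001233e-02 -2.72753241e-01  1.25416728e+00
 -1.77911095e-03  2.40847084e+00] [-0.55227614 -2.66053378  0.83371162] [  3.12330142 -49.12736893  42.99790978   5.28283998   1.26929641
   1.32658068] [13.93920847 -2.12942652 -1.20409927]
```

>>> {"fn": "servo_tool", "kwargs": {
  "steps": [
    [[-0.001, 0, 0], [0, 0, 3], 1],
    [[0, 0, 0], [0, 0, 0], 1],
    [[0, 0, 0], [0, 0, 0], 1]
  ]
}}

```text
time: 8.18
eef_pos: [0.5299, 0.2031, 0.0666]
tcp_rot: [0.917, 0.398, 0.003, 0.002]
ft_force: [13.3, -2.8, -0.7]
width: 0.446
gripper_force: 34.8
```

Run:
```python
from h import *
s=env.state();print(s['joints'],s['wrist_torque'],s['joint_torque'],s['ft_force'])
d=grab('wrist','w5')
cv2.imwrite('pics/w5b.png',np.hstack([np.load('pics/w4.npz')['pixels'][200:380,200:440],d['pixels'][200:380,200:440]]))
```

```text
[ 1.36684043e-01  3.44908973e-02 -2.75474764e-01  1.25422895e+00
 -2.13243154e-03  2.45893871e+00] [-0.73378981 -2.57399488  0.7076931 ] [  3.75081673 -48.88749719  43.01723957   5.13155669   1.54357363
   0.68791458] [13.27618188 -2.78997504 -0.65353967]
```

View pics/w5b.png

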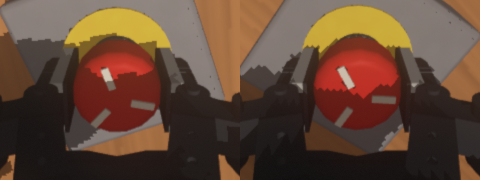

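The marks turned anticlockwise relative to the gripper (right half). So the pads slipped against the end stop with a moment of 0.7 N m, and the reset is done. Next I release and refine the bar fit from w1.

>>> {"fn": "servo_tool", "kwargs": {
  "steps": [
    [[0, 0, 0], [0, 0, 0], 0],
    [[0, 0, 0], [0, 0, 0], 0],
    [[0, 0, 0], [0, 0, 0], 0],
    [[0, 0, 0], [0, 0, 0], 0],
    [[0, 0, -0.06], [0, 0, 0], 0],
    [[0, 0, -0.06], [0, 0, 0], 0],
    [[0, 0, -0.06], [0, 0, 0], 0],
    [[0, 0, 0], [0, 0, 0], 0]
  ]
}}

```text
time: 9.22
eef_pos: [0.5287, 0.2042, 0.251]
tcp_rot: [0.917, 0.398, 0.004, 0.001]
ft_force: [0.3, 0.7, -0.6]
width: 1.001
gripper_force: 0.0
```

Run:
```python
from h import *
for t,(u0,v0,u1,v1) in(('w1',(190,60,350,245)),('d1',(236,210,312,250)),('s1',(300,140,350,175))):
    d=np.load(f'pics/{t}.npz');p=d['pixels'].astype(int)
    W=[];Q=[]
    for v in range(v0,v1):
        for u in range(u0,u1):
            b,g,r=p[v,u]
            if r<115 and r-b>25:
                P=world(d,u,v)
                if .145<P[2]<.172: W.append(P)
    W=np.array(W);c=np.median(W,0);q=W[np.linalg.norm(W-c,axis=1)<.09]
    c=q.mean(0);_,s,V=np.linalg.svd(q-c,full_matrices=False);a=V[0]*np.sign(V[0,0]);t_=(q-c)@a
    print(t,len(q),c,'ends mid',c+a*(t_.max()+t_.min())/2,'len',np.ptp(t_),'ang',np.arctan2(a[1],a[0]))
d=grab('wrist','w6');p=d['pixels']
s=env.state();print(s['eef_pos'],s['tcp_rot'],2*np.arctan2(s['tcp_rot'][1],s['tcp_rot'][0]))
```

```text
w1 4333 [ 0.5123958  -0.19526282  0.15583559] ends mid [ 0.50649856 -0.19774567  0.15583279] len 0.1553447708070685 ang 0.39849447350738815
d1 301 [ 0.50912446 -0.20547362  0.15076074] ends mid [ 0.50678318 -0.20644115  0.15076889] len 0.16335117032738666 ang 0.39187454126712606
s1 73 [ 0.5073654  -0.19138636  0.14980962] ends mid [ 0.5027654  -0.19329199  0.14980898] len 0.1374790942665899 ang 0.3927441177949781
[0.52773763 0.20399338 0.2477472 ] [9.17207651e-01 3.98403831e-01 2.03568853e-03 6.07718499e-04] 0.8195538466635187
```

>>> {"fn": "servo_tool", "kwargs": {
  "steps": [
    [[0, 0, 0], [0, 0, 8.1], 0],
    [[0, 0, 0], [0, 0, 8.1], 0],
    [[0, 0, 0], [0, 0, 8.0], 0],
    [[-0.025, 0.052, 0], [0, 0, 0], 0],
    [[-0.025, 0.052, 0], [0, 0, 0], 0],
    [[-0.025, 0.052, 0], [0, 0, 0], 0],
    [[-0.025, 0.052, 0], [0, 0, 0], 0],
    [[-0.025, 0.052, 0], [0, 0, 0], 0],
    [[-0.025, 0.052, 0], [0, 0, 0], 0],
    [[-0.025, 0.05, 0], [0, 0, 0], 0]
  ]
}}

```text
time: 10.52
eef_pos: [0.5042, -0.1992, 0.2435]
tcp_rot: [0.98, 0.197, -0.001, -0.001]
ft_force: [1.2, -0.2, -0.3]
width: 1.001
gripper_force: 0.0
```

>>> {"fn": "servo_tool", "kwargs": {
  "steps": [
    [[0, 0, 0], [0, 0, 0], 0],
    [[0, 0, 0], [0, 0, 0], 0]
  ]
}}

```text
time: 10.78
eef_pos: [0.5047, -0.1972, 0.244]
tcp_rot: [0.98, 0.197, -0.001, -0.001]
ft_force: [-1.0, 1.2, 0.0]
width: 0.997
gripper_force: 0.0
```

Run:
```python
from h import *
s=env.state();x,y=s['tcp_rot'][:2];psi=2*np.arctan2(y,x)
D=np.array([.5065,-.198])-s['eef_pos'][:2]
print(s['eef_pos'],s['tcp_rot'],psi,D@[np.cos(psi),np.sin(psi)],D@[np.sin(psi),-np.cos(psi)])
```

```text
[ 0.50465285 -0.19718381  0.24398811] [ 9.80405589e-01  1.96986069e-01 -7.16214738e-04 -9.25836199e-04] 0.3965658772929423 0.0013885383003796948 0.0014663151710491412
```

>>> {"fn": "servo_tool", "kwargs": {
  "steps": [
    [[0.0015, 0.0015, 0.05], [0, 0, 0], 0],
    [[0, 0, 0.04], [0, 0, 0], 0],
    [[0, 0, 0.027], [0, 0, 0], 0],
    [[0, 0, 0], [0, 0, 0], 0],
    [[0, 0, 0], [0, 0, 0], 0.5],
    [[0, 0, 0], [0, 0, 0], 0.7],
    [[0, 0, 0], [0, 0, 0], 0.8],
    [[0, 0, 0], [0, 0, 0], 0.8]
  ],
  "squeeze": 90
}}

```text
time: 11.78
eef_pos: [0.5074, -0.1987, 0.1288]
tcp_rot: [0.98, 0.197, 0.0, 0.0]
ft_force: [0.6, 0.5, -0.8]
width: 0.202
gripper_force: 0.0
```

>>> {"fn": "servo_tool", "kwargs": {
  "steps": [
    [[0, 0, 0], [0, 0, 0], 1],
    [[0, 0, 0], [0, 0, 0], 1],
    [[0, 0, 0], [0, 0, 0], 1],
    [[0, 0, 0], [0, 0, 0], 1]
  ]
}}

```text
time: 12.28
eef_pos: [0.5071, -0.1983, 0.1287]
tcp_rot: [0.98, 0.197, 0.0, -0.0]
ft_force: [-1.9, 4.0, 5.8]
width: 0.149
gripper_force: 88.3
```

>>> {"fn": "servo_tool", "kwargs": {
  "steps": [
    [[0, 0, -0.002], [0, 0, 0], 1],
    [[0, 0, -0.003], [0, 0, 0], 1],
    [[0, 0, -0.004], [0, 0, 0], 1],
    [[0, 0, -0.005], [0, 0, 0], 1],
    [[0, 0, -0.006], [0, 0, 0], 1],
    [[0, 0, -0.006], [0, 0, 0], 1],
    [[0, 0, -0.006], [0, 0, 0], 1],
    [[0, 0, -0.006], [0, 0, 0], 1],
    [[0, 0, -0.006], [0, 0, 0], 1],
    [[0, 0, -0.006], [0, 0, 0], 1]
  ]
}}

```text
time: 13.52
eef_pos: [0.5071, -0.1986, 0.1787]
tcp_rot: [0.98, 0.197, -0.0, 0.0]
ft_force: [-0.6, -1.0, -4.3]
width: 0.145
gripper_force: 87.7
```

>>> {"fn": "servo_tool", "kwargs": {
  "steps": [
    [[0, 0, -0.006], [0, 0, 0], 1],
    [[0, 0, -0.006], [0, 0, 0], 1],
    [[0, 0, -0.006], [0, 0, 0], 1],
    [[0, 0, -0.006], [0, 0, 0], 1],
    [[0, 0, -0.006], [0, 0, 0], 1],
    [[0, 0, -0.006], [0, 0, 0], 1],
    [[0, 0, -0.005], [0, 0, 0], 1],
    [[0, 0, -0.004], [0, 0, 0], 1],
    [[0, 0, -0.003], [0, 0, 0], 1],
    [[0, 0, -0.002], [0, 0, 0], 1]
  ]
}}

```text
time: 14.78
eef_pos: [0.5072, -0.1986, 0.2284]
tcp_rot: [0.98, 0.197, -0.0, 0.0]
ft_force: [0.1, -1.0, -4.6]
width: 0.148
gripper_force: 87.7
```

>>> {"fn": "servo_tool", "kwargs": {
  "steps": [
    [[0, 0, 0], [0, 0, 0], 1],
    [[0, 0, 0], [0, 0, 0], 1],
    [[0, 0, 0], [0, 0, 0], 1],
    [[0, 0, 0], [0, 0, 0], 1],
    [[0, 0, 0], [0, 0, 0], 1],
    [[0, 0, 0], [0, 0, 0], 1]
  ]
}}

```text
time: 15.52
eef_pos: [0.5072, -0.1985, 0.2283]
tcp_rot: [0.98, 0.197, 0.0, 0.0]
ft_force: [-0.1, 0.3, -4.1]
width: 0.144
gripper_force: 87.7
```

Run:
```python
from h import *
s=env.state();print(s['eef_pos'],s['tcp_rot'],s['wrist_torque'],s['ft_force'],s['dq'].round(4))
d=grab('side','d2');c=cv2.resize(d['pixels'][100:350,150:390],None,fx=2.3,fy=2.3)
cv2.imwrite('pics/d2c.png',c)
```

```text
[ 0.50716504 -0.19851828  0.22828706] [9.80347142e-01 1.97280207e-01 1.30583767e-05 2.97204427e-05] [ 0.03675533 -0.0177099  -0.03629445] [-0.06717398  0.33909735 -4.1271621 ] [ 0.     -0.0013  0.0009 -0.0005  0.0009 -0.    ]
```

View pics/d2c.png

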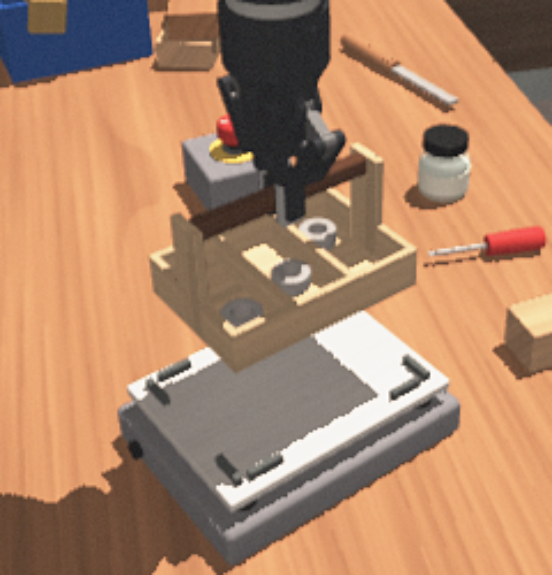

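The tray is lifted 10 cm and level, with all three collars inside. Before handing in, I check the head's turn from the marks in w2 and w6, taken before and after.

Run:
```python
from h import *
for t in('w2','w6'):
    d=np.load(f'pics/{t}.npz');p=d['pixels'].astype(int)
    P=[]
    for v in range(60,330):
        for u in range(230,420):
            if p[v,u].min()>100 and np.ptp(p[v,u])<90:
                w=world(d,u,v)
                if .088<w[2]<.1: P.append(w[:2])
    P=np.array(P,np.float32);c=P.mean(0)
    _,l,C=cv2.kmeans(P,3,None,(3,50,1e-5),10,cv2.KMEANS_PP_CENTERS)
    c=C.mean(0);print(t,len(P),c,np.sort(np.arctan2(*(C-c).T[::-1])),np.linalg.norm(C-c,axis=1))
```

```text
w2 150 [0.52898985 0.20255709] [-2.007684    0.08316555  2.1734972 ] [0.01106863 0.01106536 0.01099393]
w6 111 [0.52911687 0.20253778] [-2.8845563  -0.79843223  1.2976043 ] [0.01094438 0.01097624 0.01103875]
```

The head turned 0.88 rad clockwise. Measured against the box's yaw, it started at about 0.13, so it ended at about 1.0, the stop.

```bash
python3 -c "
from plant import env
print(env.job_done())"
```

```text
the job is handed in; nothing more can be done
None
```

I pressed the stop fully down and let it spring up, then twisted it clockwise to its end stop. The tray is held level about 10 cm above the platform with all three collars inside, and the job is handed in; no verdict was shown.

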